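Clear the lock-out tab and shut the wash-up valve

ROBOT

A 6-joint arm with a two-finger parallel gripper is mounted at the origin on the work surface. World frame = base frame: x ahead of the robot, y to its left, z up, the work surface at z = 0. Lengths are in m, angles in rad, forces in N, time in s.
With the tool pointing down it reaches from about 0.25 to 0.8 m from the base axis. Payload 8.5 kg.
Tool frame: the origin (TCP) lies at the very end of the fingers, on their centre line; the grasp point (between the pads) lies 19 mm behind it; z points along the fingers, y is the line along which they close (so a half turn about z gives the same grasp; the last joint's range is limited). The gripper opens to 85 mm and grips with 20 to 120 N. Pads are 22 mm wide; open, the fingers measure 114 mm over their backs; the gripper's body (76 mm by 85 mm) begins 54 mm behind the grasp point. The pads swing forward as they close: fully open they stand 13 mm farther back than shut.
Start: joints at [1.329, 0.238, -0.013, 1.319, 0, 1.571], TCP at [0.126, 0.51, 0.231] pointing down, gripper open.
Joint ranges: [-2.66, 2.66], [-1.03, 1.9], [-1.14, 1.46], [-1.82, 2.27], [-1.45, 1.34], [-3.14, 3.14]. Speed limits (rad/s): [2.22, 2.22, 2.79, 3.14, 3.14, 3.14].

INTERFACE

Orientations are given as a unit quaternion [x, y, z, w].
In Python, from workcell import state, optics, job, models gives the robot as it stands.
- The arm moves only by the tool move_arm, never from a script. Its argument "motion" is a list of rows, each a list of 3 entries, a list of its own where there are three numbers: the turn, a rotation vector about the tool's x, y, z in degrees, then the shift along the tool's x, y, z in cm, then the gripper's target within -1 to 1 (shut at 1, half-way at 0, fully open at -1). In form: [[[ax, ay, az], [x, y, z], grip], ...]. A call has 1 to 12 rows; each row shifts and turns the commanded pose from where the row before left it, along the tool's axes as they then stand; what a row does not reach is not made up. A row lasts 1/10 s, in which the tool goes at most 50 mm and 8.59 degrees, less where a joint would pass 70% of its speed; a pose out of reach is approached as far as the arm can. A call is refused whole if a number of a shift passes 5 or a number of a turn 8.59, either way. A call with a gripper value outside its range is refused whole. The fingers move at their own pace and stop on an object; "grip_force" is the grip in N (left out, the last holds). Time passes only in rows, so rows that do not move let the fingers close. It gives the time, the measured TCP pose, the force, the opening and the grip force at its end, in the units of the state.
- state(): the state, without advancing time (a new reading comes with each control period).
- optics.camera(name): name is "side" or "top"; returns the picture (384x512x3 uint8, blue, green, red); there is no depth.
- optics.camera_model(name): a dict with "fx", "fy", "cx", "cy" (pixels), "position" and "orientation" of the camera in the world. Camera axes: x right, y down, z forward; pixel columns grow to the right and rows downward; lengths in m; the calibration is good to about 2 mm. A picture is of the moment at which its call begins. camera_model takes no time and is no camera call.
- job.sign_off(): hands the job in; it is judged then, once.
Trained networks look in the newest picture that a camera, given by its name, has taken for a name from the list of things; names that differ only in an ending like _2 or _b are one class to them, and where a whole thing is asked for, a point or a joint stands for the part that bears it (a point fixed in the world has none). Each returns a list of dicts, best first, with "conf" (0 to 1); they miss things now and then, are a little off and sometimes report something else, mostly with a low value. They report only what shows in the picture. A call takes as long as a camera call. They do not tell look-alikes from the thing itself.
- models.spot_in(camera, name): "xy" ([column, row] in pixels, amid what is visible of it).
- models.spot_point(camera, name): "xy" ([column, row] in pixels: a listed point, or the origin of a listed thing).
The state is a dict: "clock": time; "joint_positions": joint angles; "dq": joint speeds; "tau": joint torques, N m; "position": TCP position; "tcp_rot": TCP orientation; "ft_force": force on the tool from outside, world axes, zero at the start; "moment": the same for the moment, N m; "opening": finger opening in m; "finger_force": force on a finger pad.
Only numpy, scipy, OpenCV 4.12 (cv2) and the standard library are available. Lean on these libraries where they do the work, as an engineer would, in place of code of your own. Each camera call takes 0.05 s, during which the arm holds its last target. There are 200 camera calls.

TASK

Shut the water valve that feeds the print shop's wash-up sink: first pull the red lock-out tab up out of its spring slot and leave it in the white tray, because it blocks the lever. Then swing the blue lever to its closed stop, keep pressing it there with about 15 N at the grip for one second to bed the valve (never over 20 N), and let go, leaving it shut. Do not shift the ink tin, the ink bottle or the brayer.

Things in the scene. Friction and masses are not known exactly. Their poses are not given: they have to be found in the camera images.
- valve: Brass ball valve in a copper pipe on an aluminium plate fixed to the table (position and yaw vary). Origin: underside of the plate, on the lever's vertical axis; z up. The pipe runs along y, 45 mm up (radius 13; fittings reach 69 mm height; only the lever, its hub on the axis and the slot block stand higher). Plate: x -112 to +63, y -120 to +120, 12 mm thick
- slot (a point): Centre of the top of the grey slot block holding the tab, 78 mm above the table, at x -74, y +52 mm in the valve's frame; x points radially away from the lever's axis. The block is 50 mm long (x), y -14 to +26 mm.
- hub (a point): Top of the lever's hub, on the turning axis, 105 mm above the table, frame as valve. The lever closes anticlockwise seen from above, from roughly the valve's +y, past the slot block (0.96 rad on), to roughly the valve's -x. The closed stop is adjustable and not seen: anywhere from 1.25 to 1.71 rad from the valve's +y, so feel for it. Turning takes about 0.45 N m; it stays where left.
- lever_grip (a point): Point on the blue lever's grip, 110 mm out from the axis, at mid thickness, 90 mm above the table. Frame: y outward along the lever, z up. The lever is a bar 20 mm wide, 14 mm high (83 to 97 mm above the table), reaching 137 mm out, blue from 47 mm on. Open, it points along the valve's +y within 0.3 rad. Turning it takes about 4 N here.
- lever (a joint): Wind-up of the lever on the valve stem, rad: a stiff torsion spring (20 N m/rad) carries the lever; 0 unloaded, positive when pushed towards closed. Turning gives about 0.02; against the closed stop 15 N at lever_grip gives about 0.08, 20 N about 0.11.
- tab: Red plastic lock-out tab, a plate 36 mm wide (x), 10 mm thick (y), 72 mm tall (z), 40 g; origin: centre of its lower edge. It stands upright in the slot, its width along the lever's radius, its top 27 mm (78 to 105 mm above the table) exposed, in the lever's path. A sprung jaw clamps it with about 7 N: pulling it straight up 45 mm takes about 10 N.
- tab_mid (a point): Centre of the red tab, 36 mm above its lower edge; frame as tab.
- tray_in (a point): Centre of the inner floor of the white open tray, 4 mm above the table; the tray is fixed, outside 140 mm (x) by 120 mm (y) by 32 mm high, walls 4 mm; z up. It stands to the left or the right of the valve.
- tin: Ink tin with a yellow band, 72 mm in diameter and 55 mm high, a bystander; origin at the centre of its underside.
- ink: Blue ink bottle, 52 mm in diameter and 110 mm high, a bystander; origin at the centre of its underside.
- brayer: Ink roller lying on the table, a bystander: rubber roller 36 mm in diameter and 64 mm wide, its red handle reaching 160 mm from the roller's axis in its -x direction; origin on the table under the roller.
Mind the look-alikes: they are no part of the job. There is more than one size of the tab; the one meant has the size given above.

How it is judged:
By the outcome, as a careful person would: the job done as asked, in the order asked, and still so for the second after the job is handed in, with the robot touching nothing.
It also fails if it takes over 72 s, if anything falls off the work surface, if the arm or the gripper's body presses on something with over 40 N, if the wrist force passes 120 N, or if a joint passes its speed limit or range.

## Working session

There is one attempt and no reset: what is moved stays moved. The work goes in short steps, Python scripts to look and compute and a tool call to move; the robot and the scene stay as the last step left them, time stands still between calls to the robot, and variables do not carry over. Pictures are saved under pics/ and viewed, at most 10 in all, crops included, and the job is handed in when it is done.

Besides the shell and the picture viewer there is one more tool, called after ">>>" as name([rows], argument=value, ...), one row to a line, values as JSON. move_arm: Moves the arm, as the interface text tells. Its arguments: {"type":"object","properties":{"motion":{"type":"array","items":{"type":"array"}},"grip_force":{"type":"number"}},"required":["motion"]}

```bash
mkdir -p pics; cat > h.py <<'E'
import numpy as np, cv2
from scipy.spatial.transform import Rotation as R
from workcell import state, optics, job, models
def ray(cam,xy):
    m=optics.camera_model(cam); d=np.array([(xy[0]-m['cx'])/m['fx'],(xy[1]-m['cy'])/m['fy'],1.])
    return np.array(m['position']), R.from_quat(m['orientation']).apply(d)
def at(cam,xy,z):
    p,d=ray(cam,xy); return p+d*(z-p[2])/d[2]
def proj(cam,P):
    m=optics.camera_model(cam); c=R.from_quat(m['orientation']).inv().apply(np.array(P)-m['position'])
    return np.array([m['fx']*c[0]/c[2]+m['cx'],m['fy']*c[1]/c[2]+m['cy']])
E
python3 - <<'E'
from h import *
a=optics.camera('top');b=optics.camera('side')
cv2.imwrite('pics/a.png',cv2.resize(a,(800,600)));cv2.imwrite('pics/b.png',cv2.resize(b,(800,600)))
for c in('top','side'):
    m=optics.camera_model(c);print(c,m['fx'],np.round(m['position'],3),np.round(R.from_quat(m['orientation']).as_matrix(),2).tolist())
for n,z in(('slot',.078),('hub',.105),('lever_grip',.09),('tab_mid',.069),('tray_in',.004),('valve',0),('tin',0),('ink',0),('brayer',0)):
    for c in('top','side'):
        for r in models.spot_point(c,n)[:3]: print(n,c,np.round(r['xy'],1),round(r['conf'],2),np.round(at(c,r['xy'],z),3))
print(state())
E
```

```text
top 375.57917007493194 [ 0.523 -0.023  0.955] [[0.02, -1.0, 0.07], [-1.0, -0.02, 0.03], [-0.03, -0.07, -1.0]]
side 472.6653953397481 [ 0.401 -0.882  0.747] [[0.99, -0.08, 0.15], [-0.17, -0.58, 0.79], [0.02, -0.81, -0.59]]
slot top [217.1 228.1] 0.71 [0.512 0.084 0.078]
slot top [218.4 228.6] 0.66 [0.511 0.081 0.078]
slot side [236.7 179.9] 0.63 [0.514 0.095 0.078]
hub top [229.8 191.6] 0.62 [0.596 0.054 0.105]
hub side [272.9 176.8] 0.98 [0.599 0.057 0.105]
lever_grip top [187.3 199.6] 0.84 [0.577 0.153 0.09 ]
lever_grip side [257.1 157.7] 0.58 [0.578 0.174 0.09 ]
tab_mid top [220.6 271.8] 0.61 [0.41  0.074 0.069]
tab_mid top [194.2 266.8] 0.5 [0.421 0.136 0.069]
tab_mid top [389.5 165.3] 0.4 [ 0.667 -0.318  0.069]
tab_mid side [234.7 184.7] 0.73 [0.508 0.088 0.069]
tab_mid side [198.3 187.5] 0.53 [0.417 0.088 0.069]
tab_mid side [191.9 206. ] 0.46 [0.398 0.014 0.069]
tray_in top [123.2 254.2] 0.67 [0.441 0.33  0.004]
tray_in side [203.8 155.2] 0.56 [0.445 0.348 0.004]
valve top [233.  194.2] 0.75 [0.598 0.055 0.   ]
valve top [228.7 188.5] 0.19 [0.613 0.066 0.   ]
valve side [271.4 
[... 399 characters left out ...]
joint_positions': array([ 1.32902802e+00,  2.38206784e-01, -1.34923499e-02,  1.31922422e+00,
        1.80425459e-05,  1.57081104e+00]), 'dq': array([-2.79069591e-05, -4.86094576e-04,  5.87053097e-04, -4.03642638e-04,
       -2.28716004e-04, -1.51257453e-04]), 'tau': array([-1.22895584e-03, -5.38590395e+01,  3.46693575e+01,  2.60048873e-03,
        8.57866576e-05,  1.09424482e-05]), 'position': array([0.12567794, 0.50968313, 0.23127564]), 'tcp_rot': array([ 1.20597260e-01,  9.92701514e-01, -6.19618235e-05, -1.66140215e-05]), 'ft_force': array([-0.26785812,  0.148601  , -0.4587128 ]), 'moment': array([ 0.02713865, -0.02886862,  0.04635297]), 'finger_force': 0.0, 'opening': 0.08567595868027703}
```

View pics/a.png

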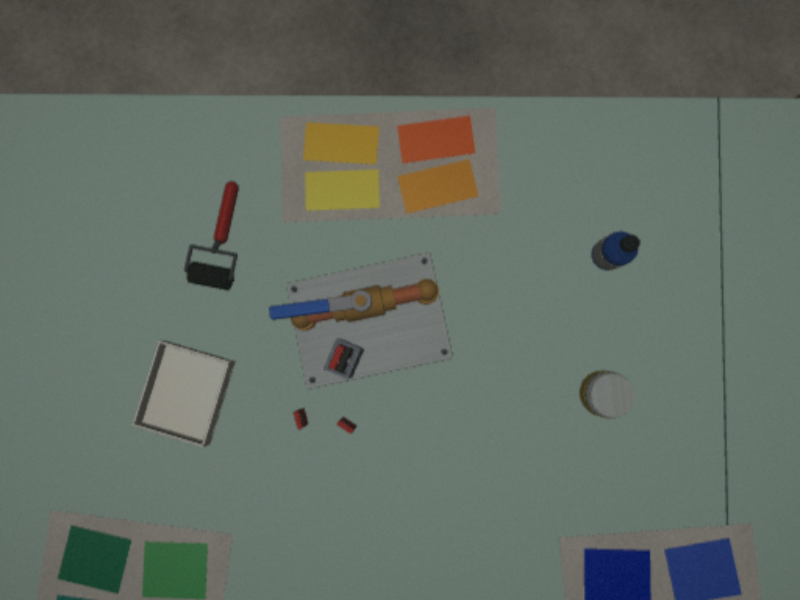

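View pics/b.png

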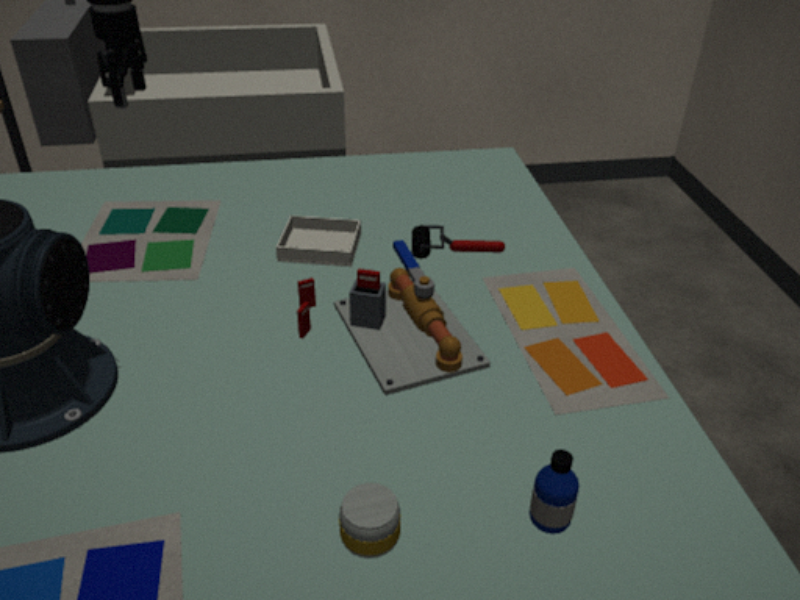

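The top view (800 px scale) shows the valve plate (corners 288,283 / 430,253 / 452,355 / 307,388) and the lever pointing left at (300,310). The slot with the tab is at (345,358), the tray at (185,393), and two loose red tabs at (300,418) and (346,424). The side view agrees, with the slotted tab at (368,280). I'll zoom in on the slot.

```bash
python3 - <<'E'
from h import *
a=optics.camera('top');b=optics.camera('side')
A=a[205:250,195:240];B=b[165:215,210:260]
cv2.imwrite('pics/c.png',np.hstack([cv2.resize(A,(400,400),interpolation=0),cv2.resize(B,(400,400),interpolation=0)]))
hub=np.array([.597,.056])
from scipy.optimize import least_squares
cor=np.array([[288,283],[430,253],[452,355],[307,388]])/1.5625
W=np.array([at('top',c,.012)[:2] for c in cor]); L=np.array([[63,120],[63,-120],[-112,-120],[-112,120]])/1e3
f=lambda p:(np.array([[np.cos(p[2]),-np.sin(p[2])],[np.sin(p[2]),np.cos(p[2])]])@L.T).T+p[:2]
r=least_squares(lambda p:(f(p)-W).ravel(),[.6,.06,.2]);print(r.x,np.round(r.fun,4))
x,y,t=r.x;c,s=np.cos(t),np.sin(t);S=np.array([x-.074*c-.052*s,y-.074*s+.052*c]);print('slot',S)
for z in(.078,.105):print(z,proj('top',[*S,z]),proj('side',[*S,z]))
for cam,im in(('top',a),('side',b)):
    i=im.astype(int);m=((i[...,2]>60)&(i[...,2]>2*i[...,1])&(i[...,2]>2*i[...,0])).astype(np.uint8)
    n,_,st,ce=cv2.connectedComponentsWithStats(m)
    for k in range(1,n):
        if st[k,4]>5:print(cam,st[k],ce[k].round(1))
E
```

```text
[0.59556193 0.05064136 0.22817755] [ 0.0012  0.0034  0.003  -0.0006 -0.0035 -0.0027 -0.0006 -0.0001]
slot [0.51171745 0.08455454]
0.078 [216.73000194 228.28958655] [236.26419063 182.37120823]
0.105 [215.26051076 228.41099842] [236.13113179 173.31937309]
top [255  75  49  28 916] [280.8  88. ]
top [259  95   4   4   7] [260.7  96.3]
top [137 117  15  38 258] [144.2 135.1]
top [211 221   9  15  65] [214.8 228.2]
top [189 263   4  11  24] [190.3 268.3]
top [216 270  10   7  27] [220.7 272.8]
side [290 154  33   5 118] [305.  155.7]
side [229 173  14   3  27] [235.6 173.9]
side [191 178  10   4  15] [195.2 179.6]
side [191 193   6   7  18] [193.5 195.6]
side [368 213  46  35 796] [390.  230.1]
```

View pics/c.png

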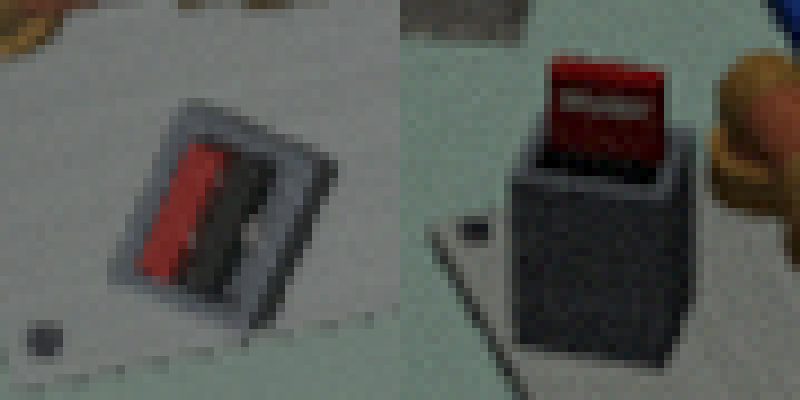

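The crop shows the tab at top-view pixel (215,228.5) and side-view pixel (236,173), which matches the plate fit. The slot is therefore at (0.512, 0.085), with the tab's width along 158°. Next I move above it.

>>> move_arm([
  [[0,0,8.1],[0,0,0],0],
  [[0,0,0],[-4,-2,0],0],
  [[0,0,0],[-4.3,-2.1,0],0],
  [[0,0,0],[-4.3,-2.1,0],0],
  [[0,0,0],[-4.3,-2.1,0],0],
  [[0,0,0],[-4.3,-2.1,0],0],
  [[0,0,0],[-4.3,-2.1,0],0],
  [[0,0,0],[-4.3,-2.1,0],0],
  [[0,0,0],[-4.3,-2.1,0],0],
  [[0,0,0],[-4.3,-2.1,0],0],
  [[0,0,0],[-4.3,-2.1,0],0],
  [[0,0,0],[-4.3,-2.1,0],0],
], grip_force=40)

```text
clock: 2.3
position: [0.4767, 0.1188, 0.2315]
tcp_rot: [0.191, 0.982, 0.0, 0.0]
ft_force: [0.2, 0.8, 1.2]
opening: 0.0426
finger_force: 0.0
```

```bash
cat >> h.py <<'E'
def need(P,ang):
    """tool-frame shift (cm) to world P and turn (deg) about tool z so that tool x points at ang"""
    s=state(); r=R.from_quat(s['tcp_rot']); M=r.as_matrix(); a=np.degrees(np.arctan2(M[1,0],M[0,0]))
    print('t',round(s['clock'],2),'pos',s['position'].round(4),'xang',a.round(1),'tilt',M[2,2].round(4),'j',s['joint_positions'].round(2),'F',s['ft_force'].round(1),'open',s['opening'].round(4))
    print('shift cm',(r.inv().apply(np.array(P)-s['position'])*100).round(2),'turn z',(-((ang-a+180)%360-180)).round(1))
E
python3 -c "
from h import *
need([.512,.085,.083],158)"
```

```text
Traceback (most recent call last):
  File "h.py", line 15, in need
    print('t',round(s['clock'],2),'pos',s['position'].round(4),'xang',a.round(1),'tilt',M[2,2].round(4),'j',s['joint_positions'].round(2),'F',s['ft_force'].round(1),'open',s['opening'].round(4))
                                                                                                                                                                            ^^^^^^^^^^^^^^^^^^
AttributeError: 'float' object has no attribute 'round'
```

>>> move_arm([
  [[0,0,0],[0,0,0],0],
  [[0,0,0],[0,0,0],0],
])

```text
clock: 2.5
position: [0.476, 0.1196, 0.231]
tcp_rot: [0.192, 0.981, -0.0, -0.0]
ft_force: [-0.3, -0.1, -0.2]
opening: 0.0424
finger_force: 0.0
```

```bash
sed -i "s/s\['opening'\].round(4)/round(float(s['opening']),4)/" h.py
python3 -c "
from h import *
need([.512,.085,.083],158)"
```

```text
t 2.5 pos [0.476  0.1196 0.231 ] xang 157.9 tilt -1.0 j [ 0.25  0.18 -0.09  1.3   0.    0.63] F [-0.3 -0.1 -0.2] open 0.0424
shift cm [-4.65 -1.85 14.8 ] turn z -0.1
```

>>> move_arm([
  [[0,0,0],[-2.35,-0.95,2],0],
  [[0,0,0],[-2.3,-0.9,3],0],
  [[0,0,0],[0,0,3],0],
  [[0,0,0],[0,0,2],0],
  [[0,0,0],[0,0,1.5],0],
  [[0,0,0],[0,0,0],0],
  [[0,0,0],[0,0,0],0],
])

```text
clock: 3.2
position: [0.5114, 0.087, 0.1168]
tcp_rot: [0.19, 0.982, -0.0, -0.0]
ft_force: [0.0, -0.3, -0.3]
opening: 0.0425
finger_force: 0.0
```

```bash
python3 - <<'E'
from h import *
need([.512,.085,.083],158)
b=optics.camera('side');a=optics.camera('top')
cv2.imwrite('pics/d.png',np.hstack([cv2.resize(a[180:270,170:260],(400,400)),cv2.resize(b[130:220,190:280],(400,400))]))
E
```

```text
t 3.2 pos [0.5114 0.087  0.1168] xang 158.1 tilt -1.0 j [ 0.17  0.29 -0.24  1.04  0.    0.55] F [ 0.  -0.3 -0.3] open 0.0425
shift cm [-0.13 -0.17  3.38] turn z 0.1
```

View pics/d.png

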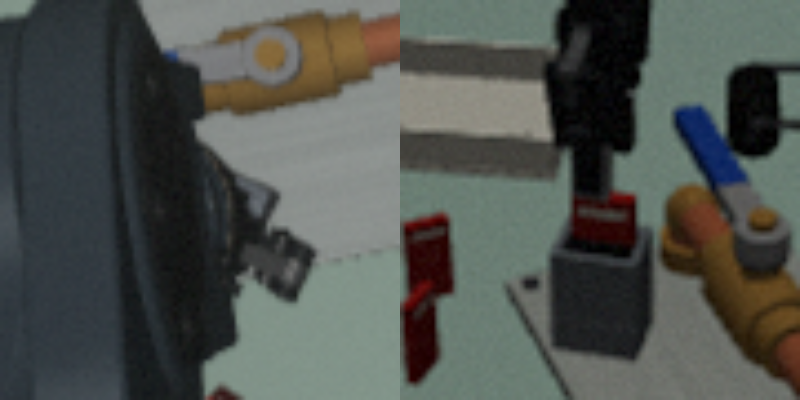

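The side view shows the finger at (595,180), just above the tab at (604,215) and lined up with it. I descend and grip.

>>> move_arm([
  [[0,0,0],[-0.2,-0.15,1],0],
  [[0,0,0],[0,0,1.2],0],
  [[0,0,0],[0,0,1.1],0],
  [[0,0,0],[0,0,0],0],
  [[0,0,0],[0,0,0],1],
  [[0,0,0],[0,0,0],1],
  [[0,0,0],[0,0,0],1],
  [[0,0,0],[0,0,0],1],
  [[0,0,0],[0,0,0],1],
  [[0,0,0],[0,0,0],1],
])

```text
clock: 4.3
position: [0.5139, 0.0849, 0.0838]
tcp_rot: [0.19, 0.982, 0.001, 0.001]
ft_force: [1.1, 4.5, -1.3]
opening: 0.009
finger_force: 43.4
```

```bash
python3 -c "
from h import *
need([.512,.085,.083],158);print(state()['finger_force'])"
```

```text
t 4.3 pos [0.5139 0.0849 0.0838] xang 158.1 tilt -1.0 j [ 0.16  0.32 -0.29  0.95  0.    0.55] F [ 1.1  4.5 -1.3] open 0.009
shift cm [ 0.17 -0.06  0.08] turn z 0.1
43.41775953769684
```

>>> move_arm([
  [[0,0,0],[0,0,-0.5],1],
  [[0,0,0],[0,0,-0.8],1],
  [[0,0,0],[0,0,-1],1],
  [[0,0,0],[0,0,-1],1],
  [[0,0,0],[0,0,-1],1],
  [[0,0,0],[0,0,-1],1],
  [[0,0,0],[0,0,-1.5],1],
  [[0,0,0],[0,0,-2],1],
  [[0,0,0],[0,0,-2],1],
  [[0,0,0],[0,0,0],1],
], grip_force=50)

```text
clock: 5.3
position: [0.5145, 0.0838, 0.1942]
tcp_rot: [0.191, 0.982, 0.0, 0.002]
ft_force: [0.4, 0.1, -0.9]
opening: 0.0087
finger_force: 50.9
```

```bash
python3 - <<'E'
from h import *
b=optics.camera('side')
for r in models.spot_point('side','tray_in')[:2]:print(r,at('side',r['xy'],.004))
cor=np.array([[162,342],[234,362],[206,445],[136,424]])/1.5625
W=np.array([at('top',c,.032)[:2] for c in cor]);print(W.round(3).tolist(),W.mean(0))
need([.44,.335,.145],158)
cv2.imwrite('pics/e.png',cv2.resize(b[90:220,130:280],(600,520)))
E
```

```text
{'xy': [202.6, 153.0], 'conf': 0.66} [0.4422793 0.3613735 0.004    ]
[[0.529, 0.372], [0.5, 0.256], [0.369, 0.295], [0.399, 0.408]] [0.44928416 0.33273339]
t 5.4 pos [0.5132 0.0837 0.1915] xang 158.0 tilt -1.0 j [ 0.16  0.25 -0.11  1.22 -0.    0.55] F [-0.3 -1.3 -1.8] open 0.0089
shift cm [16.19 20.57  4.64] turn z 0.0
```

View pics/e.png

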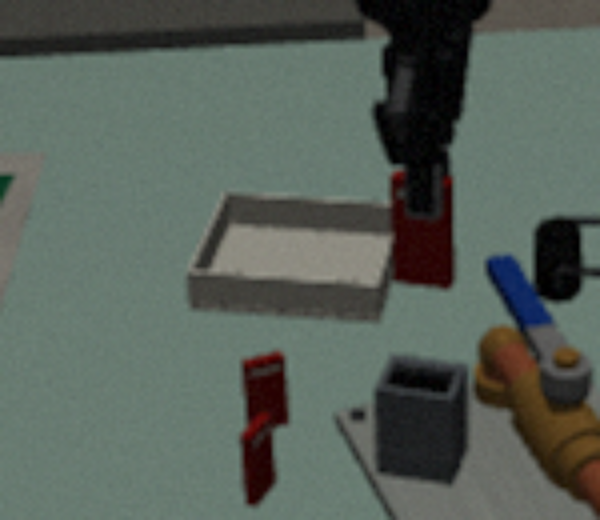

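The tab is out of the slot and held at crop (422,235). The slot is empty, and the tray centre is at about (0.449, 0.333). I carry the tab there.

>>> move_arm([
  [[0,0,0],[2.5,3.4,0],1],
  [[0,0,0],[2.5,3.4,0],1],
  [[0,0,0],[2.5,3.4,0],1],
  [[0,0,0],[2.5,3.4,0],1],
  [[0,0,0],[2.6,3.5,0],1],
  [[0,0,0],[2.6,3.5,0],1],
  [[0,0,0],[0,0,2],1],
  [[0,0,0],[0,0,3],1],
  [[0,0,0],[0,0,3],1],
  [[0,0,0],[0,0,2.5],1],
  [[0,0,0],[0,0,0],1],
  [[0,0,0],[0,0,0],1],
])

```text
clock: 6.6
position: [0.4487, 0.3314, 0.0859]
tcp_rot: [0.19, 0.982, -0.001, -0.001]
ft_force: [0.5, -0.2, -0.1]
opening: 0.0089
finger_force: 50.9
```

```bash
python3 -c "
from h import *
need([.449,.333,.057],158)"
```

```text
t 6.6 pos [0.4487 0.3314 0.0859] xang 158.0 tilt -1.0 j [ 0.64  0.38 -0.2   1.   -0.    1.02] F [ 0.5 -0.2 -0.1] open 0.0089
shift cm [0.03 0.16 2.89] turn z 0.0
```

>>> move_arm([
  [[0,0,0],[0,0,1.5],1],
  [[0,0,0],[0,0,0.9],1],
  [[0,0,0],[0,0,0.3],1],
  [[0,0,0],[0,0,0.2],1],
  [[0,0,0],[0,0,0],1],
  [[0,0,0],[0,0,0],1],
])

```text
clock: 7.2
position: [0.4494, 0.332, 0.0578]
tcp_rot: [0.19, 0.982, 0.0, 0.0]
ft_force: [0.8, 0.2, 0.2]
opening: 0.0089
finger_force: 50.9
```

```bash
python3 -c "
from h import *
need([.449,.333,.057],158)"
```

```text
t 7.2 pos [0.4494 0.332  0.0578] xang 158.0 tilt -1.0 j [ 0.64  0.41 -0.24  0.93 -0.    1.02] F [0.8 0.2 0.2] open 0.0089
shift cm [0.07 0.08 0.08] turn z 0.0
```

>>> move_arm([
  [[0,0,0],[0,0,0.15],1],
  [[0,0,0],[0,0,0],1],
  [[0,0,0],[0,0,0],0.6],
  [[0,0,0],[0,0,0],0.4],
  [[0,0,0],[0,0,0],0],
  [[0,0,0],[0,0,0],0],
  [[0,0,0],[0,0,-1],0],
  [[0,0,0],[0,0,-3],0],
  [[0,0,0],[0,0,-4],0],
  [[0,0,0],[0,0,-4],0],
  [[0,0,0],[0,0,-3],0],
])

```text
clock: 8.3
position: [0.4495, 0.332, 0.2092]
tcp_rot: [0.19, 0.982, 0.001, 0.001]
ft_force: [0.9, 0.5, -0.0]
opening: 0.0428
finger_force: 0.0
```

```bash
python3 - <<'E'
from h import *
b=optics.camera('side')
c=optics.camera('top')
need([.449,.333,.057],158)
cv2.imwrite('pics/f.png',np.hstack([cv2.resize(b[110:210,150:300],(600,400)),cv2.resize(c[190:290,80:130],(200,400))]))
E
```

```text
t 8.4 pos [0.4509 0.3331 0.2111] xang 158.0 tilt -1.0 j [ 0.64  0.3   0.02  1.28 -0.    1.02] F [ 1.7  1.1 -0.2] open 0.0428
shift cm [ 0.23 -0.18 15.4 ] turn z 0.0
```

View pics/f.png

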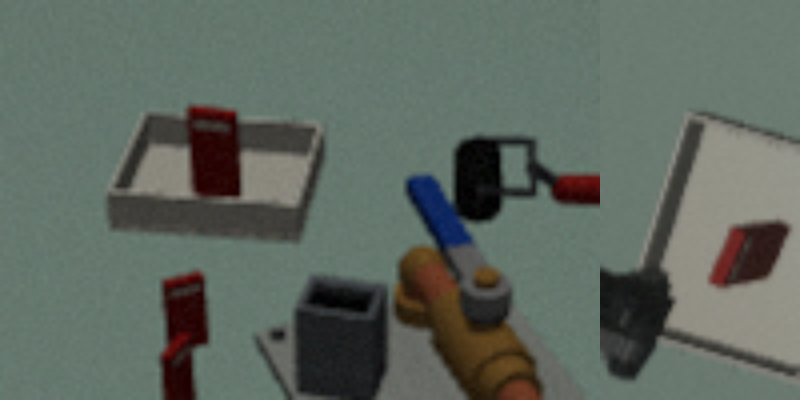

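The tab stands in the tray at (213,150) in the side crop, and the lever's path is clear. Next I close the fingers and go to the clockwise side of the lever grip.

>>> move_arm([
  [[0,0,-8],[0,0,0],1],
  [[0,0,-8],[0,0,0],1],
  [[0,0,-8],[0,0,0],1],
  [[0,0,0],[-3.2,-3.2,0],1],
  [[0,0,0],[-3.2,-3.2,0],1],
  [[0,0,0],[-3.2,-3.2,0],1],
  [[0,0,0],[-3.2,-3.1,0],1],
  [[0,0,0],[-3.1,-3.1,0],1],
  [[0,0,0],[0,0,3],1],
  [[0,0,0],[0,0,3],1],
  [[0,0,0],[0,0,0],1],
  [[0,0,0],[0,0,0],1],
])

```text
clock: 9.6
position: [0.6132, 0.1796, 0.146]
tcp_rot: [-0.018, 1.0, -0.0, -0.001]
ft_force: [-0.4, 0.4, 0.0]
opening: -0.0001
finger_force: 0.0
```

```bash
cat >> h.py <<'E'
def lev(H=(.597,.053)):
    """where the TCP and the contact corner stand as (radius mm, angle deg) about the hub"""
    s=state();M=R.from_quat(s['tcp_rot']).as_matrix();p=s['position'];F=s['ft_force']
    for n,q in(('tcp',p),('corner',p+M@[.011,-.0145,0])):
        d=q[:2]-H;r=np.hypot(*d);a=np.arctan2(d[1],d[0]);print(n,'r',(r*1e3).round(1),'ang',(np.degrees(a)%360).round(1))
    print('lever ang',((np.degrees(a+.010/r))%360).round(1),'F tang on lever',round(-float(F@[-np.sin(a),np.cos(a),0]),1),'F',F.round(1))
E
python3 - <<'E'
from h import *
c=optics.camera('top')
need([.615,.181,.084],182)
lev()
A=at('top',np.array([271,313])/1.5625,.097);print('tip',A)
cv2.imwrite('pics/g.png',np.hstack([cv2.resize(c[140:240,150:250],(400,400)),cv2.resize(optics.camera('side')[110:210,220:320],(400,400))]))
E
```

```text
t 9.65 pos [0.614  0.18   0.1471] xang -177.9 tilt -1.0 j [ 0.29  0.47  0.12  1.22 -0.    0.25] F [ 0.  -0.4  0.2] open 0.0
shift cm [-0.1   0.1   6.31] turn z 0.1
tcp r 128.1 ang 82.4
corner r 112.3 ang 86.7
lever ang 91.8 F tang on lever 0.0 F [ 0.  -0.4  0.2]
tip [0.57420384 0.18393294 0.097     ]
```

View pics/g.png

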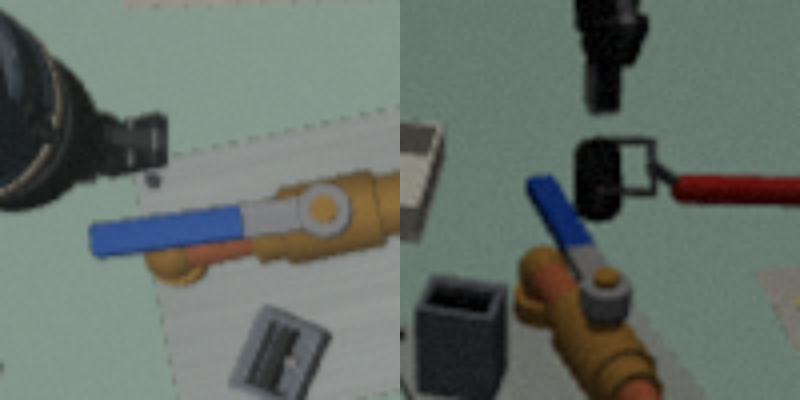

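The top crop shows the closed fingers at about (140,140), beyond the lever (blue from 92,240 to 240,220). The way down is clear.

>>> move_arm([
  [[0,0,0],[0,0,2],1],
  [[0,0,0],[0,0,2],1],
  [[0,0,0],[0,0,1.5],1],
  [[0,0,0],[0,0,0.8],1],
  [[0,0,0],[0.5,0,0],1],
  [[0,0,0],[0.5,0,0],1],
  [[0,0,0],[0.4,0,0],1],
  [[0,0,0],[0.4,0,0],1],
  [[0,0,0],[0,0,0],1],
])

```text
clock: 10.6
position: [0.596, 0.1792, 0.0838]
tcp_rot: [-0.018, 1.0, 0.0, 0.001]
ft_force: [2.5, 0.4, 1.1]
opening: -0.0001
finger_force: 0.8
```

```bash
python3 -c "
from h import *
need([.615,.181,.084],182);lev()"
```

```text
t 10.6 pos [0.596  0.1792 0.0838] xang -177.9 tilt -1.0 j [ 0.29  0.48 -0.03  1.05 -0.    0.26] F [2.5 0.4 1.1] open -0.0001
shift cm [-1.91  0.12 -0.02] turn z 0.1
tcp r 126.2 ang 90.5
corner r 111.9 ang 95.9
lever ang 101.0 F tang on lever 2.5 F [2.5 0.4 1.1]
```

>>> move_arm([
  [[0,0,-4],[0.88,0.04,0],1],
  [[0,0,-4],[0.88,0.04,0],1],
  [[0,0,-4],[0.88,0.04,0],1],
  [[0,0,-4],[0.88,0.04,0],1],
  [[0,0,-4],[0.88,0.04,0],1],
  [[0,0,-4],[0.88,0.04,0],1],
])

```text
clock: 11.2
position: [0.5456, 0.1705, 0.0837]
tcp_rot: [-0.227, 0.974, -0.0, 0.002]
ft_force: [4.7, -0.1, 0.9]
opening: -0.0001
finger_force: 2.2
```

```bash
python3 -c "
from h import *
need([.615,.181,.084],182);lev()"
```

```text
t 11.2 pos [0.5456 0.1705 0.0837] xang -153.8 tilt -1.0 j [ 0.3   0.4  -0.17  1.   -0.   -0.15] F [ 4.7 -0.1  0.9] open -0.0001
shift cm [-6.7  -2.12 -0.  ] turn z 24.2
tcp r 128.2 ang 113.7
corner r 113.7 ang 118.9
lever ang 123.9 F tang on lever 4.1 F [ 4.7 -0.1  0.9]
```

>>> move_arm([
  [[0,0,-4],[0.88,-0.02,0],1],
  [[0,0,-4],[0.88,-0.02,0],1],
  [[0,0,-4],[0.88,-0.02,0],1],
  [[0,0,-4],[0.88,-0.02,0],1],
  [[0,0,-4],[0.88,-0.02,0],1],
  [[0,0,-4],[0.88,-0.02,0],1],
  [[0,0,-4],[0.88,-0.02,0],1],
  [[0,0,-4],[0.88,-0.02,0],1],
  [[0,0,-4],[0.88,-0.02,0],1],
  [[0,0,-4],[0.88,-0.02,0],1],
  [[0,0,0],[0,0,0],1],
])

```text
clock: 12.3
position: [0.4829, 0.1091, 0.0832]
tcp_rot: [-0.545, 0.838, 0.001, 0.0]
ft_force: [-1.9, 4.4, 1.7]
opening: 0.0003
finger_force: 1.7
```

```bash
python3 -c "
from h import *
need([.615,.181,.084],182);lev()"
```

```text
t 12.3 pos [0.4829 0.1091 0.0832] xang -113.9 tilt -1.0 j [ 0.22  0.29 -0.35  0.93  0.   -0.93] F [-1.9  4.4  1.7] open 0.0003
shift cm [-11.92  -9.16  -0.07] turn z 64.1
tcp r 127.1 ang 153.8
corner r 112.7 ang 159.1
lever ang 164.2 F tang on lever 3.4 F [-1.9  4.4  1.7]
```

>>> move_arm([
  [[0,0,-2],[0.44,-0.02,0],1],
  [[0,0,-2],[0.44,-0.02,0],1],
  [[0,0,-2],[0.44,-0.02,0],1],
  [[0,0,-1],[0.22,0,0],1],
  [[0,0,0],[0,0,0],1],
])

```text
clock: 12.8
position: [0.4781, 0.0949, 0.0829]
tcp_rot: [-0.595, 0.804, 0.0, 0.0]
ft_force: [-2.5, 3.5, 0.6]
opening: -0.0
finger_force: 2.0
```

>>> move_arm([
  [[0,0,-1],[0.22,0,0],1],
  [[0,0,-1],[0.22,0,0],1],
  [[0,0,-1],[0.22,0,0],1],
  [[0,0,0],[0,0,0],1],
])

```text
clock: 13.2
position: [0.4763, 0.0884, 0.0828]
tcp_rot: [-0.615, 0.788, 0.0, -0.0]
ft_force: [-0.4, 4.7, 1.8]
opening: 0.0001
finger_force: 2.0
```

```bash
python3 -c "
from h import *
lev()"
```

```text
tcp r 125.8 ang 163.6
corner r 111.3 ang 169.0
lever ang 174.2 F tang on lever 4.5 F [-0.4  4.7  1.8]
```

Not at the stop yet. I continue in 3° steps.

>>> move_arm([
  [[0,0,-1],[0.22,0,0],1],
  [[0,0,-1],[0.22,0,0],1],
  [[0,0,-1],[0.22,0,0],1],
  [[0,0,0],[0,0,0],1],
])

```text
clock: 13.6
position: [0.4748, 0.0818, 0.0827]
tcp_rot: [-0.636, 0.772, 0.0, -0.0]
ft_force: [-1.8, 5.3, -0.5]
opening: -0.0001
finger_force: 2.0
```

```bash
python3 -c "
from h import *
lev()"
```

```text
tcp r 125.6 ang 166.7
corner r 111.2 ang 172.1
lever ang 177.3 F tang on lever 5.0 F [-1.8  5.3 -0.5]
```

>>> move_arm([
  [[0,0,-1],[0.22,0,0],1],
  [[0,0,-1],[0.22,0,0],1],
  [[0,0,-1],[0.22,0,0],1],
  [[0,0,0],[0,0,0],1],
])

```text
clock: 14.0
position: [0.4736, 0.0753, 0.0827]
tcp_rot: [-0.656, 0.755, 0.0, -0.0]
ft_force: [-2.7, 3.1, -0.4]
opening: -0.0
finger_force: 2.0
```

```bash
python3 -c "
from h import *
lev()"
```

```text
tcp r 125.4 ang 169.8
corner r 111.0 ang 175.2
lever ang 180.3 F tang on lever 2.9 F [-2.7  3.1 -0.4]
```

>>> move_arm([
  [[0,0,-1],[0.22,0,0],1],
  [[0,0,-1],[0.22,0,0],1],
  [[0,0,-1],[0.22,0,0],1],
  [[0,0,0],[0,0,0],1],
])

```text
clock: 14.4
position: [0.4728, 0.0687, 0.0827]
tcp_rot: [-0.675, 0.737, 0.0, -0.0]
ft_force: [-2.3, 4.5, -0.1]
opening: 0.0001
finger_force: 2.0
```

```bash
python3 -c "
from h import *
lev()"
```

```text
tcp r 125.2 ang 172.8
corner r 110.8 ang 178.2
lever ang 183.4 F tang on lever 4.5 F [-2.3  4.5 -0.1]
```

>>> move_arm([
  [[0,0,-1],[0.22,0,0],1],
  [[0,0,-1],[0.22,0,0],1],
  [[0,0,-1],[0.22,0,0],1],
  [[0,0,0],[0,0,0],1],
])

```text
clock: 14.8
position: [0.4722, 0.0624, 0.0827]
tcp_rot: [-0.695, 0.719, 0.001, -0.0]
ft_force: [-3.9, 6.0, 0.2]
opening: -0.0
finger_force: 3.2
```

```bash
python3 -c "
from h import *
lev()"
```

```text
tcp r 125.2 ang 175.7
corner r 110.7 ang 181.1
lever ang 186.3 F tang on lever 6.1 F [-3.9  6.   0.2]
```

The force is rising: this is the stop. I press on in small steps.

>>> move_arm([
  [[0,0,-0.7],[0.15,0,0],1],
  [[0,0,-0.7],[0.15,0,0],1],
  [[0,0,0],[0,0,0],1],
])

```text
clock: 15.1
position: [0.472, 0.0599, 0.0827]
tcp_rot: [-0.703, 0.711, 0.001, 0.0]
ft_force: [-5.5, 9.3, 1.0]
opening: -0.0
finger_force: 4.7
```

```bash
cat >> h.py <<'E'
def press(n=3):
    v=[]
    for _ in range(n):
        optics.camera('top');s=state();M=R.from_quat(s['tcp_rot']).as_matrix();c=(s['position']+M@[.011,-.0145,0])[:2]-[.597,.053]
        a=np.arctan2(c[1],c[0]);F=s['ft_force'];v.append([-(F@[-np.sin(a),np.cos(a),0]),np.linalg.norm(F[:2]),s['finger_force']])
    print('tang, mag, finger',np.mean(v,0).round(2),'sd',np.std(v,0).round(2))
E
python3 -c "
from h import *
press();lev()"
```

```text
tang, mag, finger [8.85 9.81 4.64] sd [0.41 0.41 0.01]
tcp r 125.2 ang 176.8
corner r 110.7 ang 182.1
lever ang 187.3 F tang on lever 9.0 F [-3.6  8.9  1.6]
```

>>> move_arm([
  [[0,0,-0.7],[0.15,0,0],1],
  [[0,0,-0.7],[0.15,0,0],1],
  [[0,0,-0.6],[0.12,0,0],1],
  [[0,0,0],[0,0,0],1],
])

```text
clock: 15.65
position: [0.4718, 0.0565, 0.0827]
tcp_rot: [0.716, -0.698, -0.002, -0.001]
ft_force: [-5.5, 12.8, 1.6]
opening: -0.0002
finger_force: 6.8
```

```bash
python3 -c "
from h import *
press();lev()"
```

```text
tang, mag, finger [13.07 14.09  6.72] sd [0.4  0.22 0.01]
tcp r 125.3 ang 178.4
corner r 110.7 ang 183.7
lever ang 188.8 F tang on lever 13.4 F [-6. 13.  2.]
```

>>> move_arm([
  [[0,0,-0.5],[0.13,0,0],1],
  [[0,0,0],[0,0,0],1],
  [[0,0,0],[0,0,0],1],
])

```text
clock: 16.1
position: [0.4717, 0.0555, 0.0827]
tcp_rot: [0.719, -0.695, -0.002, -0.001]
ft_force: [-6.0, 13.6, 1.3]
opening: -0.0002
finger_force: 7.4
```

```bash
python3 -c "
from h import *
press(4);lev()"
```

```text
tang, mag, finger [14.83 15.46  7.35] sd [0.32 0.32 0.  ]
tcp r 125.3 ang 178.9
corner r 110.7 ang 184.1
lever ang 189.3 F tang on lever 15.4 F [-5.4 15.   2.1]
```

>>> move_arm([
  [[0,0,0],[0,0,0],1],
  [[0,0,0],[0,0,0],1],
  [[0,0,0],[0,0,0],1],
  [[0,0,0],[0,0,0],1],
  [[0,0,0],[0,0,0],1],
  [[0,0,0],[0,0,0],1],
  [[0,0,0],[0,0,0],1],
  [[0,0,0],[0,0,0],1],
  [[0,0,0],[0,0,0],1],
  [[0,0,0],[0,0,0],1],
  [[0,0,0],[0,0,0],1],
  [[0,0,0],[0,0,0],1],
])

```text
clock: 17.5
position: [0.4718, 0.0555, 0.0827]
tcp_rot: [0.719, -0.695, -0.002, -0.001]
ft_force: [-5.7, 15.3, 1.5]
opening: 0.0001
finger_force: 7.3
```

```bash
python3 -c "
from h import *
press(2)"
```

```text
tang, mag, finger [13.93 14.83  7.35] sd [0.16 0.1  0.  ]
```

>>> move_arm([
  [[0,0,0],[-0.3,0,0],1],
  [[0,0,0],[-0.5,0,0],1],
  [[0,0,0],[-1,0,0],1],
  [[0,0,0],[-1.5,0,0],1],
  [[0,0,0],[0,0,-2],1],
  [[0,0,0],[0,0,-4],1],
  [[0,0,0],[0,0,-4],1],
  [[0,0,0],[-3,3,-2],1],
  [[0,0,0],[-4,3,0],1],
  [[0,0,0],[0,0,0],1],
])

```text
clock: 18.6
position: [0.4072, 0.1574, 0.204]
tcp_rot: [0.72, -0.694, 0.001, -0.001]
ft_force: [0.3, -0.2, -0.1]
opening: 0.0003
finger_force: 0.0
```

```bash
python3 - <<'E'
from h import *
lev()
b=optics.camera('side');c=optics.camera('top')
cv2.imwrite('pics/k.png',np.hstack([cv2.resize(b,(400,300)),cv2.resize(c,(400,300))]))
cv2.imwrite('pics/k.png',np.hstack([cv2.resize(b[100:260,150:310],(400,400)),cv2.resize(c[140:300,80:240],(400,400))]))
E
```

```text
tcp r 216.6 ang 151.2
corner r 198.5 ang 151.7
lever ang 154.6 F tang on lever -0.0 F [ 0.3 -0.2 -0.1]
```

View pics/k.png

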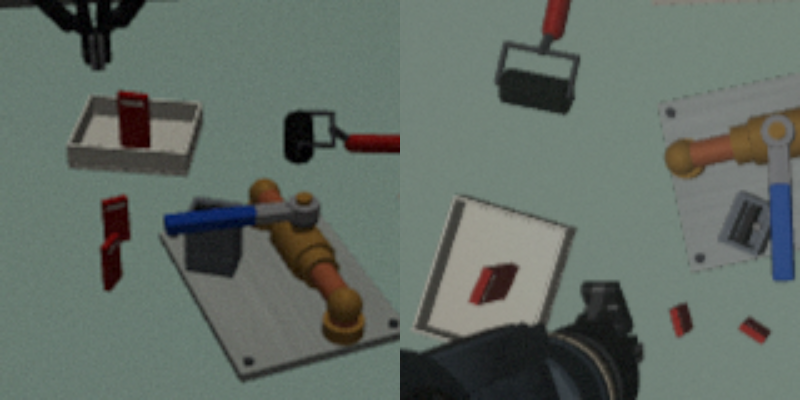

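The lever is closed at crop (783,230), the tab stands in the tray at (495,285), and the bystanders haven't moved. The gripper is touching nothing.

```bash
python3 -c "
from h import *
print(job.sign_off())"
```

```text
the job is handed in; nothing more can be done
None
```

The job is handed in: the red tab stands in the white tray, and the lever was pressed at its closed stop with about 14–15 N for over a second, then released and left shut; the tin, bottle and brayer were never touched.

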